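# Sort the empties into the beer crate

### The arm

A 6-joint arm with a two-finger parallel gripper is mounted at the origin on the work surface. World frame = base frame: x ahead of the robot, y to its left, z up, the work surface at z = 0. Lengths are in m, angles in rad, forces in N, time in s.
With the tool pointing down it reaches from about 0.35 to 0.85 m from the base axis. Payload 8.1 kg.
Tool frame: the origin (TCP) lies midway between the tips of the shut fingers; the grasp point (between the pads) lies 19 mm behind it (robot.grip_point_offset is the distance from the TCP to the grasp point, in m); z points along the fingers, y is the line along which they close (so a half turn about z gives the same grasp; the last joint's range is limited). The gripper opens to 93 mm and grips with 3 to 60 N. Pads are 15 mm wide; open, the fingers measure 128 mm over their backs; the gripper's body (75 mm by 188 mm) begins 65 mm behind the grasp point.
Start: joints at [-1.383, 0.13, 1.488, -0, 1.523, -0.085], TCP at [0.162, -0.578, 0.219] pointing down, gripper open.
Joint ranges: [-2.96, 2.96], [-0.89, 2.26], [0.02, 2.5], [-1.34, 4.48], [0, 2.73], [-2.66, 2.66]. Speed limits (rad/s): [2.39, 2.39, 2.79, 3.14, 3.14, 3.14].

### API

Orientations are given as a rotation vector (axis times angle).
In Python, from plant import robot, read_camera, job gives the robot as it stands.
- The arm moves only by the shell command python3 -m inch 'ROWS' [FORCE]. ROWS is JSON, one flat list of numbers, 5 for each row, row after row: the shift along the world's x, y, z in mm, then the turn about the world's z in degrees, then the opening in per cent of the stroke, from 0 (shut) to 100 (fully open). In form: [dx, dy, dz, yaw, hand, dx, dy, dz, yaw, hand, ...]. A call has 1 to 10 rows; each row is the pose to reach, as a shift and turn from the pose commanded when the call began; what a row does not reach only later rows make up. A row lasts 1/12 s, in which the tool goes at most 41.7 mm and 7.16 degrees, less where a joint would pass 70% of its speed; a pose out of reach is approached as far as the arm can. A call with a gripper value outside its range is refused whole. The fingers move at their own pace and stop on an object; FORCE is the grip in N (left out, the last holds). Time passes only in rows, so rows that repeat a pose let the fingers close. It gives the time, the measured TCP pose, the force, the opening and the grip force at its end, in the units of the state.
- robot.read_state(): the state, without advancing time (a new reading comes with each control period).
- read_camera(name): name is "scene" or "top"; returns a dict with "image" (384x512x3 uint8, blue, green, red), "K" (3x3 intrinsics, pixels), "D" ([k1, k2, p1, p2, k3] as OpenCV has them; the pictures are not rectified), "extrinsics" (4x4, takes a point from world to camera coordinates). Camera axes: x right, y down, z forward; pixel columns grow to the right and rows downward; lengths in m; the calibration is good to about 2 mm. A picture is of the moment at which its call begins. There is no depth.
- job.close_job(): hands the job in; it is judged then, once.
The state is a dict: "t": time; "q": joint angles; "dq": joint speeds; "joint_torque": joint torques, N m; "tool_pos": TCP position; "orientation": TCP orientation; "force": force on the tool from outside, world axes, zero at the start; "wrist_torque": the same for the moment, N m; "opening": finger opening in m; "gripper_force": force on a finger pad.
Only numpy, scipy, OpenCV 4.12 (cv2) and the standard library are available. Lean on these libraries where they do the work, as an engineer would, in place of code of your own. Each camera call takes 0.05 s, during which the arm holds its last target. There are 200 camera calls.

### The job

Put the four empty beer bottles that stand about on the boards into the free compartments of the grey crate, sorted by glass colour: green ones into the long row that already holds a green bottle, brown ones into the long row that holds a brown one. Set each down upright on the crate floor, let none fall, and leave the two bottles already in the crate in their row. The two full bottles, still closed with gold crown caps, stay standing where they are.

Things in the scene. Friction and masses are not known exactly. Their poses are not given: they have to be found in the camera images.
- crate: grey plastic bottle crate, fixed, 252 (x) x 172 (y) mm, walls 105 high, 6 thick. Six compartments 76 mm square: two long rows of three, at y = +40 and -40 mm, centres at x = -80, 0, 80 mm. Dividers 4 mm thick, up to 75 mm; compartment floor 8 mm above the underside. Origin: centre of underside, on the boards (z = 0), z up. In each long row one compartment is taken at the start, two are free
- green_1: stubby beer bottle, green glass, EMPTY: no cap, dark open mouth. 62 mm across, 165 mm high; body straight to 84 mm, shoulder to 118 mm, then a straight neck 27 mm across to the mouth. Cream label, red band. About 220 g. Origin: centre of underside, z up. Stands loose on the boards (z = 0)
- green_2: stubby beer bottle, green glass, EMPTY: no cap, dark open mouth. 62 mm across, 165 mm high; body straight to 84 mm, shoulder to 118 mm, then a straight neck 27 mm across to the mouth. Cream label, red band. About 220 g. Origin: centre of underside, z up. Stands loose on the boards (z = 0)
- brown_1: stubby beer bottle, brown glass, EMPTY: no cap, dark open mouth. 62 mm across, 165 mm high; body straight to 84 mm, shoulder to 118 mm, then a straight neck 27 mm across to the mouth. Cream label, red band. About 220 g. Origin: centre of underside, z up. Stands loose on the boards (z = 0)
- brown_2: stubby beer bottle, brown glass, EMPTY: no cap, dark open mouth. 62 mm across, 165 mm high; body straight to 84 mm, shoulder to 118 mm, then a straight neck 27 mm across to the mouth. Cream label, red band. About 220 g. Origin: centre of underside, z up. Stands loose on the boards (z = 0)
- crate_green: stubby beer bottle, green glass, EMPTY: no cap, dark open mouth. 62 mm across, 165 mm high; body straight to 84 mm, shoulder to 118 mm, then a straight neck 27 mm across to the mouth. Cream label, red band. About 220 g. Origin: centre of underside, z up. Already in the crate and stays; its long row is the one for green glass
- crate_brown: stubby beer bottle, brown glass, EMPTY: no cap, dark open mouth. 62 mm across, 165 mm high; body straight to 84 mm, shoulder to 118 mm, then a straight neck 27 mm across to the mouth. Cream label, red band. About 220 g. Origin: centre of underside, z up. Already in the crate and stays; its long row is the one for brown glass
- full_green: stubby beer bottle, green glass, FULL: gold crown cap on, 32 mm across, top at 167 mm. 62 mm across, 165 mm high; body straight to 84 mm, shoulder to 118 mm, then a straight neck 27 mm across to the mouth. Cream label, gold band. About 550 g. Origin: centre of underside, z up. Stands loose on the boards (z = 0); leave it alone
- full_brown: stubby beer bottle, brown glass, FULL: gold crown cap on, 32 mm across, top at 167 mm. 62 mm across, 165 mm high; body straight to 84 mm, shoulder to 118 mm, then a straight neck 27 mm across to the mouth. Cream label, gold band. About 550 g. Origin: centre of underside, z up. Stands loose on the boards (z = 0); leave it alone
Mind the look-alikes: they are no part of the job. What is shaped like the brown_1 but purple is not meant.

How it is judged:
At the end, for the whole second after the job is handed in: All six empties stand in crate compartments, released and at rest, within 10 mm of the compartment floor, tilt under 0.15 rad: green all in one long row, brown all in the other, the two first ones still in their row. Both full bottles stand upright within 20 mm of their start (x of green_1 in the frame of crate between -0.12 and 0.12 m and z of each of green_1, green_2, crate_green, brown_1, brown_2, crate_brown in the frame of crate below 0.018 m and angle between each of green_1, green_2, crate_green, brown_1, brown_2, crate_brown's own z axis and vertical below 0.15 rad and linear speed of each of green_1, green_2, crate_green, brown_1, brown_2, crate_brown below 0.02 m/s and angular speed of each of green_1, green_2, crate_green, brown_1, brown_2, crate_brown below 0.2 rad/s and contact force between the fingers and green_1 below 0.1 N and x of green_2 in the frame of crate between -0.12 and 0.12 m and contact force between the fingers and green_2 below 0.1 N and x of crate_green in the frame of crate between -0.12 and 0.12 m and contact force between the fingers and crate_green below 0.1 N and x of brown_1 in the frame of crate between -0.12 and 0.12 m and contact force between the fingers and brown_1 below 0.1 N and x of brown_2 in the frame of crate between -0.12 and 0.12 m and contact force between the fingers and brown_2 below 0.1 N and x of crate_brown in the frame of crate between -0.12 and 0.12 m and contact force between the fingers and crate_brown below 0.1 N and angle between each of full_green, full_brown's own z axis and vertical below 0.1 rad and distance of each of full_green, full_brown from where it was at the start of the episode below 0.02 m and ((y of green_1 in the frame of crate between 0.02 and 0.08 m and y of green_2 in the frame of crate between 0.02 and 0.08 m and y of crate_green in the frame of crate between 0.02 and 0.08 m and y of brown_1 in the frame of crate between -0.08 and -0.02 m and y of brown_2 in the frame of crate between -0.08 and -0.02 m and y of crate_brown in the frame of crate between -0.08 and -0.02 m) or (y of green_1 in the frame of crate between -0.08 and -0.02 m and y of green_2 in the frame of crate between -0.08 and -0.02 m and y of crate_green in the frame of crate between -0.08 and -0.02 m and y of brown_1 in the frame of crate between 0.02 and 0.08 m and y of brown_2 in the frame of crate between 0.02 and 0.08 m and y of crate_brown in the frame of crate between 0.02 and 0.08 m))); the robot touches nothing.
It fails at once if a full bottle was moved by more than 20 mm or tipped (distance of any of full_green, full_brown from where it was at the start of the episode above 0.02 m or angle between any of full_green, full_brown's own z axis and vertical above 0.25 rad).
It fails at once if a bottle was let fall (moving faster than 0.8 m/s, with no finger on it) ((linear speed of green_1 above 0.8 m/s and contact force between the fingers and green_1 below 0.1 N) or (linear speed of green_2 above 0.8 m/s and contact force between the fingers and green_2 below 0.1 N) or (linear speed of brown_1 above 0.8 m/s and contact force between the fingers and brown_1 below 0.1 N) or (linear speed of brown_2 above 0.8 m/s and contact force between the fingers and brown_2 below 0.1 N) or (linear speed of crate_green above 0.8 m/s and contact force between the fingers and crate_green below 0.1 N) or (linear speed of crate_brown above 0.8 m/s and contact force between the fingers and crate_brown below 0.1 N)).
It fails at once if a bottle that stood in the crate was pulled out of its compartment (z of any of crate_green, crate_brown in the frame of crate above 0.06 m).
It also fails if it takes over 115 s, if anything falls off the work surface, if the arm or the gripper's body presses on something with over 40 N, if the wrist force passes 120 N, or if a joint passes its speed limit or range.

## Working session

There is one attempt and no reset: what is moved stays moved. The work goes in short steps, Python scripts to look and compute and a shell command to move; the robot and the scene stay as the last step left them, time stands still between calls to the robot, and variables do not carry over. Pictures are saved under pics/ and viewed, at most 14 in all, crops included, and the job is handed in when it is done.

```bash
ls; mkdir -p pics; python3 - <<'E'
from plant import robot, read_camera
import cv2
for n in("scene","top"):
    c=read_camera(n); cv2.imwrite(f"pics/{n}0.png",c["image"]); print(n,c["K"],c["D"],c["extrinsics"])
s=robot.read_state(); print(s, robot.grip_point_offset)
E
```

```text
pics
scene [[360.87502554   0.         259.05124075]
 [  0.         360.87502554 194.50478278]
 [  0.           0.           1.        ]] [-0.06846851  0.          0.          0.          0.        ] [[ 0.18233165  0.9831368   0.01404313 -0.04991323]
 [ 0.65362069 -0.11052534 -0.74870832 -0.29968498]
 [-0.73453057  0.1456921  -0.66275082  1.26193955]
 [ 0.          0.          0.          1.        ]]
top [[384.67550989   0.         256.72079774]
 [  0.         384.67550989 191.79485842]
 [  0.           0.           1.        ]] [-0.09903032  0.          0.          0.          0.        ] [[ 0.02279311 -0.9997198  -0.00638734 -0.03991303]
 [-0.99074733 -0.0217326  -0.13396796  0.4740971 ]
 [ 0.13379161  0.00938178 -0.99096508  0.99616633]
 [ 0.          0.          0.          1.        ]]
{'t': 0.1, 'q': array([-1.38340024e+00,  1.31066790e-01,  1.48916046e+00, -2.62565297e-06,
        1.52303662e+00, -8.53837517e-02]), 'dq': array([ 0.00330933, -0.00124767, -0.00100944,  0.00226872, -0.00071115,
        0.00046983]), 'joint_torque': array([ 2.04603675e-03, -5.61341286e+01, -4.93094480e+01,  7.70048937e-02,
        2.90871563e-02, -4.18968625e-05]), 'tool_pos': array([ 0.1615781 , -0.57729254,  0.21770908]), 'orientation': array([-3.11076419e+00, -4.26927629e-01,  1.37881565e-04]), 'force': array([-0.3145356 , -0.45461882,  0.32697984]), 'wrist_torque': array([-0.05397432,  0.0025244 , -0.02036389]), 'gripper_force': 0.0, 'opening': 0.0930995815000945} 0.0188
```

View pics/scene0.png

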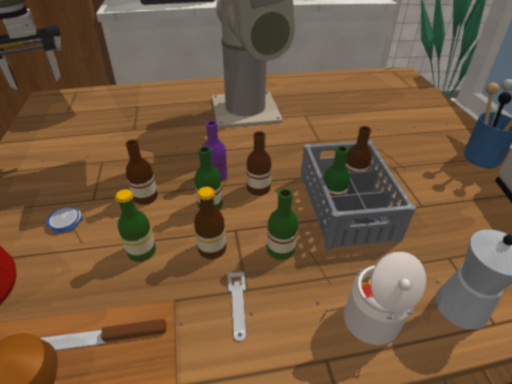

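View pics/top0.png

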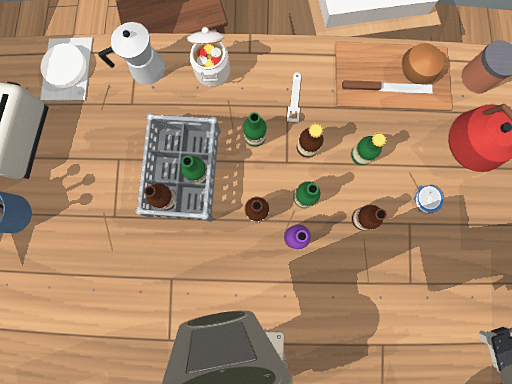

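The top view shows open mouths on green at (254,118) and (312,188) and on brown at (257,205) and (377,212). These are the four empties. Gold caps at (315,130) brown and (379,140) green mark the full ones, and (297,236) is the purple decoy. The crate has green at (190,162) in the right-hand row and brown at (155,190) in the left-hand row. I'll enlarge a crop of each view to confirm and to pin down the mouths.

```bash
python3 - <<'E'
import cv2
a=cv2.imread("pics/top0.png")[100:260,130:400]; cv2.imwrite("pics/top_c.png",cv2.resize(a,None,fx=2.96,fy=2.96,interpolation=cv2.INTER_CUBIC))
a=cv2.imread("pics/scene0.png")[115:265,110:420]; cv2.imwrite("pics/scene_c.png",cv2.resize(a,None,fx=2.58,fy=2.58,interpolation=cv2.INTER_CUBIC))
E
```

```text
(no output)
```

View pics/top_c.png

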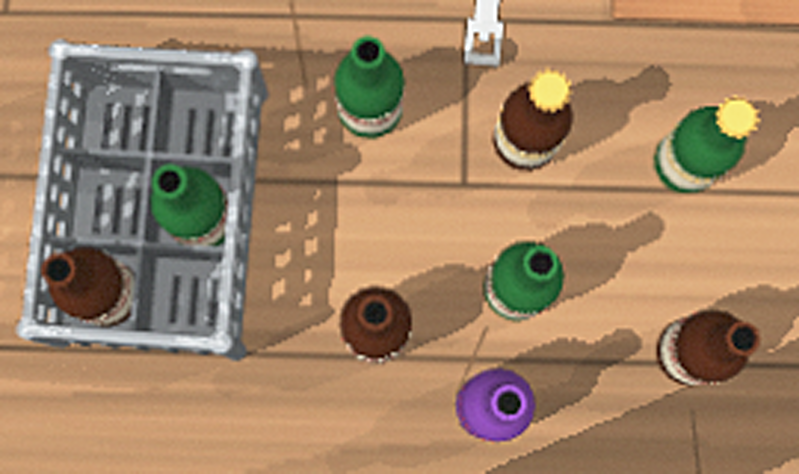

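View pics/scene_c.png

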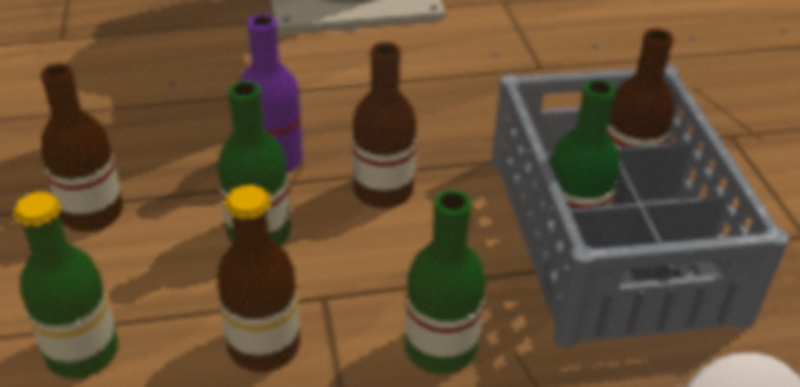

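The crop confirms it: the open-mouthed empties are green at (368,51) and (541,263) and brown at (375,313) and (742,339). The red bands in the scene crop agree. Caps are at (550,90) and (738,118), and purple is at (508,403).

```bash
cat > h.py <<'E'
import numpy as np, cv2
from plant import read_camera
def ray(c,px):
    p=cv2.undistortPoints(np.array([[px]],float),c["K"],np.array(c["D"]))[0,0]
    E=np.array(c["extrinsics"]);R=E[:3,:3];return -R.T@E[:3,3],R.T@np.r_[p,1]
def onz(c,px,z):
    o,d=ray(c,px);return o+d*(z-o[2])/d[2]
def tri(c1,p1,c2,p2):
    o,d=ray(c1,p1);q,e=ray(c2,p2)
    s=np.linalg.lstsq(np.c_[d,-e],q-o,rcond=None)[0]
    return (o+d*s[0]+q+e*s[1])/2
E
python3 - <<'E'
from h import *
T=read_camera("top");S=read_camera("scene")
n="GA GB BA BB pur fb fg cg cb k1 k2 k3 k4".split()
t=[(368,51),(541,263),(375,313),(742,339),(508,403),(550,90),(738,118),(170,181),(59,269),(53,46),(262,62),(238,350),(22,335)]
s=[(453,201),(245,90),(386,50),(58,72),(263,22),(248,200),(38,205),(599,90),(656,37),(780,240),(578,252),(503,80),(672,72)]
z=[.165]*4+[.165]+[.167]*2+[.173]*2+[.105]*4
P={}
np.set_printoptions(precision=4,suppress=True)
for a,p,q,h in zip(n,t,s,z):
    p=np.array(p)/2.96+[130,100]-.33;q=np.array(q)/2.58+[110,115]-.33
    P[a]=onz(T,p,h)
    print(a,P[a][:2],onz(S,q,h)[:2],tri(T,p,S,q), 'r',np.hypot(*P[a][:2]).round(3))
k=np.array([P['k%d'%i][:2] for i in(1,2,3,4)]);m=k.mean(0)
u=(k[0]+k[1]-k[2]-k[3]);u/=np.linalg.norm(u);v=np.array([-u[1],u[0]])
print("crate",m,np.degrees(np.arctan2(u[1],u[0])),[np.linalg.norm(k[i]-k[(i+1)%4]) for i in range(4)])
for j in(.04,-.04):
  for i in(-.08,0,.08):print(i,j,m+u*i+v*j)
for a in('cg','cb'):d=P[a][:2]-m;print(a,d@u,d@v)
E
```

```text
GA [ 0.6377 -0.0199] [ 0.6386 -0.0197] [ 0.6379 -0.0197  0.1644] r 0.638
GB [ 0.4674 -0.1601] [ 0.4708 -0.1594] [ 0.4677 -0.1599  0.163 ] r 0.494
BA [ 0.4251 -0.0305] [ 0.4283 -0.0305] [ 0.4253 -0.0302  0.1631] r 0.426
BB [ 0.4106 -0.3191] [ 0.4156 -0.3181] [ 0.4109 -0.3195  0.1622] r 0.52
pur [ 0.3573 -0.135 ] [ 0.3614 -0.1351] [ 0.3574 -0.1351  0.1627] r 0.382
fb [ 0.6078 -0.1669] [ 0.6149 -0.1672] [ 0.6093 -0.1674  0.1622] r 0.63
fg [ 0.5888 -0.3193] [ 0.595  -0.3179] [ 0.5899 -0.32    0.163 ] r 0.67
cg [0.5253 0.1338] [0.5302 0.1321] [0.526  0.1344 0.1699] r 0.542
cb [0.4533 0.2184] [0.457  0.2148] [0.4532 0.2181 0.1706] r 0.503
k1 [0.6586 0.2567] [0.6631 0.2502] [0.6591 0.2561 0.1007] r 0.707
k2 [0.6464 0.0727] [0.648  0.0828] [0.648  0.0775 0.1054] r 0.651
k3 [0.3975 0.0834] [0.4058 0.0909] [0.399  0.0885 0.1003] r 0.406
k4 [0.4055 0.2668] [0.4183 0.2631] [0.4063 0.27   0.0964] r 0.485
crate [0.527  0.1699] -2.3705003143223915 [np.float64(0.18443610482452266), np.float64(0.24913586949839295), np.float64(0.1835298078764849), np.float64(0.25325989000533977)]
-0.08 0.04 [0.4487 0.2132]
0 0.04 [0.5287 0.2099]
0.08 0.04 [0.6086 0.2066]
-0.08 -0.04 [0.4454 0.1333]
0 -0.04 [0.5254 0.13  ]
0.08 -0.04 [0.6053 0.1267]
cg -0.00020083376586034563 -0.03612738439862098
cb -0.07570159864226517 0.04541479619165945
```

```bash
python3 - <<'E'
import cv2
a=cv2.imread("pics/top0.png")[108:224,132:224]; cv2.imwrite("pics/crate_c.png",cv2.resize(a,None,fx=5,fy=5,interpolation=cv2.INTER_CUBIC))
E
python3 -m inch '[120,120,0,-7,60,250,259,0,-15.6,60,250,259,0,-15.6,60,250,259,0,-15.6,60,250,259,0,-15.6,60,250,259,0,-15.6,60,250,259,0,-15.6,60,250,259,0,-15.6,60,250,259,0,-15.6,60,250,259,0,-15.6,60]' 35
```

```text
t: 1.03
tool_pos: [0.4147, -0.3148, 0.2186]
orientation: [-3.14, -0.008, -0.002]
force: [0.6, 0.2, -0.1]
opening: 0.0557
gripper_force: 0.0
```

View pics/crate_c.png

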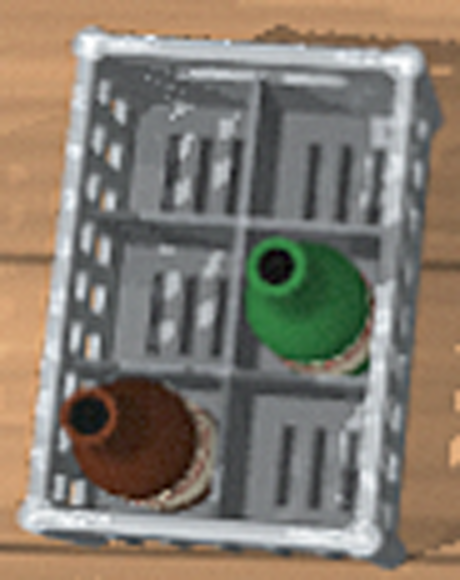

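The crate crop shows rim corners at about (90,42), (412,58), (368,538) and (36,515), and divider crossings at (238,226) and (230,378).

```bash
python3 - <<'E'
from h import *
from plant import robot
T=read_camera("top")
np.set_printoptions(precision=4,suppress=True)
f=lambda p,z:onz(T,np.array(p)/5+[132,108]-.4,z)[:2]
k=[f(p,.105) for p in[(90,42),(412,58),(368,538),(36,515)]];c=[f(p,.075) for p in[(238,226),(230,378)]]
k=np.array(k);c=np.array(c);print(k,[np.linalg.norm(k[i]-k[(i+1)%4]) for i in range(4)],k.mean(0),c,c.mean(0))
u=k[0]+k[1]-k[2]-k[3];print(np.degrees(np.arctan2(u[1],u[0])));u=c[0]-c[1];print(np.degrees(np.arctan2(u[1],u[0])),np.linalg.norm(u))
s=robot.read_state();print(s['t'],s['tool_pos'])
E
```

```text
[[0.6565 0.2513]
 [0.65   0.0836]
 [0.4039 0.0958]
 [0.4112 0.2628]] [np.float64(0.16778415153671186), np.float64(0.24639762830640607), np.float64(0.1672144145657706), np.float64(0.24553203461637385)] [0.5304 0.1734] [[0.5673 0.175 ]
 [0.4869 0.175 ]] [0.5271 0.175 ]
-2.7643494154934825
0.03216326135634563 0.0803860464111964
1.0833 [ 0.4132 -0.3167  0.2185]
```

```bash
python3 -m inch '[0,0,0,0,60,0,0,-20,0,60,0,0,-50,0,60,0,0,-80,0,60,0,0,-92,0,60,0,0,-92,0,60,0,0,-92,0,60,0,0,-92,0,60]' 35
```

```text
t: 1.75
tool_pos: [0.4122, -0.3202, 0.1286]
orientation: [3.14, -0.001, 0.003]
force: [-1.4, -0.0, 0.8]
opening: 0.0558
gripper_force: 0.0
```

```bash
python3 - <<'E'
from h import *
for n in("scene",):
    c=read_camera(n)["image"][100:300,60:330];cv2.imwrite("pics/s1.png",cv2.resize(c,None,fx=2.9,fy=2.9,interpolation=cv2.INTER_CUBIC))
E
```

```text
(no output)
```

View pics/s1.png

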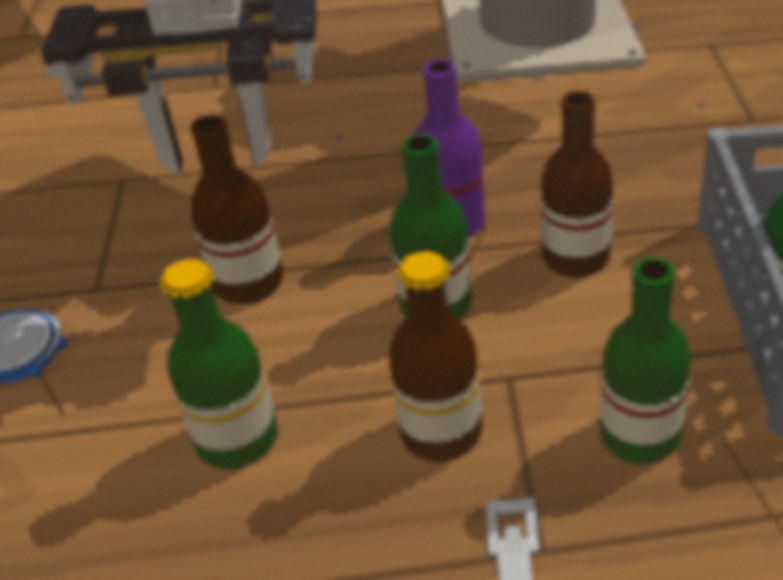

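The fingertips at (175,165) and (262,160) straddle the brown neck, whose mouth is at (210,120). Closing.

```bash
python3 -m inch '[0,0,0,0,0,0,0,0,0,0,0,0,0,0,0,0,0,0,0,0,0,0,0,0,0,0,0,0,0,0]' 35; python3 -m inch '[0,0,5,0,0,0,0,12,0,0,0,0,25,0,0,0,0,45,0,0,0,0,65,0,0,0,0,85,0,0,0,0,105,0,0,0,0,125,0,0,0,0,145,0,0,0,0,165,0,0]'
```

```text
t: 2.3
tool_pos: [0.4118, -0.3189, 0.1268]
orientation: [3.141, 0.001, 0.0]
force: [-0.0, -0.2, 0.4]
opening: 0.0266
gripper_force: 35.0
t: 3.13
tool_pos: [0.4116, -0.3187, 0.294]
orientation: [3.141, 0.001, 0.001]
force: [1.1, 0.1, -2.3]
opening: 0.0265
gripper_force: 35.0
```

```bash
python3 -m inch '[4,9,10,0,0,11,28,20,0,0,20,54,30,0,0,31,82,35,0,0,42,110,35,0,0,52,139,35,0,0,63,167,35,0,0,73,195,35,0,0,84,223,35,0,0,95,251,35,0,0]'; python3 -m inch '[11,28,0,0,0,21,56,0,0,0,32,84,0,0,0,42,112,0,0,0,53,140,0,0,0,64,168,0,0,0,74,197,0,0,0,85,225,0,0,0,95,253,0,0,0,101,267,0,0,0]';  python3 -m inch '[4,10,0,-2.5,0,5,12,0,-2.5,0,5,12,0,-2.5,0,5,12,0,-2.5,0,5,12,0,-2.5,0]'
python3 - <<'E'
from h import *
for n in("scene",):
    c=read_camera(n)["image"][40:260,250:450];cv2.imwrite("pics/s2.png",cv2.resize(c,None,fx=2.7,fy=2.7,interpolation=cv2.INTER_CUBIC))
E
```

```text
t: 3.97
tool_pos: [0.5067, -0.0656, 0.3271]
orientation: [-3.141, -0.001, -0.0]
force: [1.4, -0.1, -2.4]
opening: 0.0263
gripper_force: 35.0
t: 4.8
tool_pos: [0.6073, 0.2033, 0.3263]
orientation: [-3.14, -0.005, 0.002]
force: [0.8, -0.7, -2.4]
opening: 0.0264
gripper_force: 35.0
t: 5.22
tool_pos: [0.6125, 0.2104, 0.3269]
orientation: [3.141, -0.068, 0.0]
force: [-0.4, -0.4, -2.8]
opening: 0.0264
gripper_force: 35.0
```

View pics/s2.png

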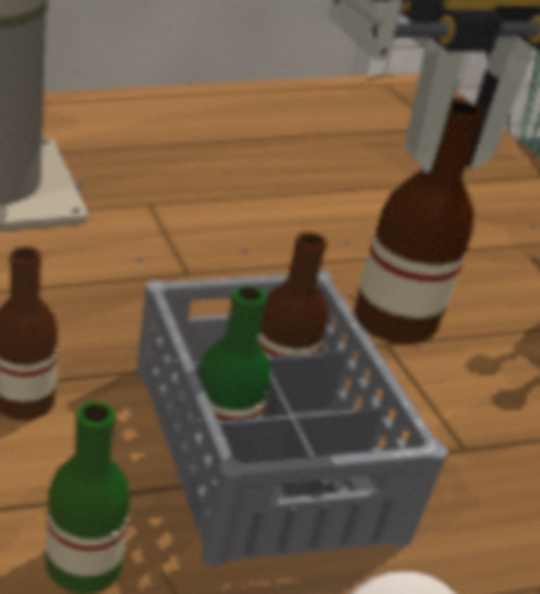

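The bottle hangs straight, its base at (400,320), ready above the far brown compartment. Lowering.

```bash
python3 -m inch '[0,0,-10,0,0,0,0,-30,0,0,0,0,-52,0,0,0,0,-74,0,0,0,0,-92,0,0,0,0,-112,0,0,0,0,-132,0,0,0,0,-150,0,0,0,0,-166,0,0,0,0,-176,0,0]'; python3 -m inch '[0,0,-4,0,0,0,0,-8,0,0,0,0,-11,0,0,0,0,-13,0,0,0,0,-14,0,0,0,0,-15,0,0,0,0,-15,0,0,0,0,-15,0,0]'
```

```text
t: 6.1
tool_pos: [0.6112, 0.2103, 0.1475]
orientation: [3.14, -0.069, -0.005]
force: [0.2, -0.5, -2.4]
opening: 0.0264
gripper_force: 35.0
t: 6.77
tool_pos: [0.6129, 0.2113, 0.136]
orientation: [-3.141, 0.068, -0.001]
force: [-0.5, 1.1, -2.3]
opening: 0.0263
gripper_force: 35.0
```

```bash
python3 -m inch '[0,0,-1,0,0,0,0,-2,0,0,0,0,-2,0,0,0,0,-2,0,0]';python3 -m inch '[0,0,0,0,10,0,0,0,0,30,0,0,0,0,50,0,0,0,0,55,0,0,0,0,55]'
```

```text
t: 7.1
tool_pos: [0.6133, 0.2113, 0.1348]
orientation: [-3.141, 0.068, -0.003]
force: [-1.1, -0.9, 4.7]
opening: 0.0267
gripper_force: 35.0
t: 7.52
tool_pos: [0.6125, 0.2112, 0.1332]
orientation: [3.141, -0.068, -0.001]
force: [0.4, 0.2, -0.3]
opening: 0.0433
gripper_force: 0.0
```

```bash
python3 -m inch '[0,0,15,0,55,0,0,40,0,55,0,0,70,0,55,0,0,90,0,55,-20,-26,90,2.5,55,-45,-58,90,2.5,55,-70,-91,90,2.5,55,-95,-123,90,2.5,55,-120,-156,90,2.5,55,-145,-188,90,2.5,55]';  python3 -m inch '[-20,-26,0,0,55,-35,-46,0,0,55,-40,-53,0,0,55,-40,-53,-15,0,55,-40,-53,-40,0,55,-40,-53,-70,0,55,-40,-53,-90,0,55,-40,-53,-97,0,55,-40,-53,-97,0,55,-40,-53,-97,0,55]'
python3 - <<'E'
from h import *
for n in("scene",):
    c=read_camera(n)["image"][40:260,200:450];cv2.imwrite("pics/s3.png",cv2.resize(c,None,fx=2.7,fy=2.7,interpolation=cv2.INTER_CUBIC))
E
```

```text
t: 8.35
tool_pos: [0.4662, 0.0221, 0.2233]
orientation: [3.141, 0.002, 0.0]
force: [0.1, -0.6, 0.2]
opening: 0.0515
gripper_force: 0.0
t: 9.18
tool_pos: [0.4281, -0.0296, 0.1273]
orientation: [-3.141, -0.001, -0.0]
force: [0.0, -0.3, 0.8]
opening: 0.0512
gripper_force: 0.0
```

View pics/s3.png

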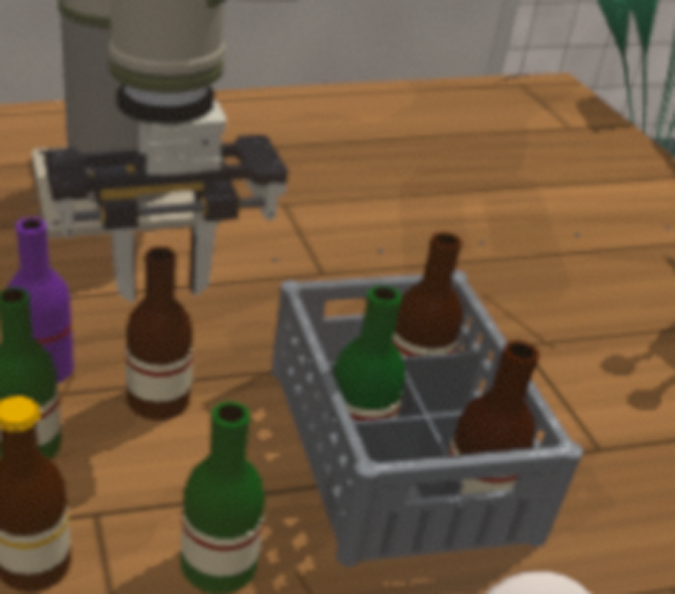

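The first brown stands upright in the far right compartment, mouth at (520,352). The fingers at (125,290) and (200,285) straddle the second brown neck.

```bash
python3 -m inch '[0,0,0,0,0,0,0,0,0,0,0,0,0,0,0,0,0,0,0,0,0,0,0,0,0,0,0,0,0,0]' 35; python3 -m inch '[0,0,5,0,0,0,0,15,0,0,0,0,35,0,0,0,0,60,0,0,0,0,85,0,0,0,0,110,0,0,0,0,135,0,0,0,0,160,0,0,0,0,185,0,0,0,0,200,0,0]'; python3 -m inch '[4,9,0,0,0,11,26,0,0,0,23,53,0,0,0,34,80,0,0,0,46,107,0,0,0,58,134,0,0,0,69,161,0,0,0,81,188,0,-2.5,0,92,213,0,-2.5,0,100,232,0,-2.5,0]'; python3 -m inch '[4,10,0,0,0,5,12,0,0,0,5,12,0,0,0,5,12,0,0,0,5,12,-10,0,0,5,12,-30,0,0,5,12,-52,0,0,5,12,-74,0,0,5,12,-92,0,0,5,12,-112,0,0]'
```

```text
t: 9.73
tool_pos: [0.4281, -0.0299, 0.1272]
orientation: [3.141, 0.001, 0.002]
force: [0.9, -0.5, 2.7]
opening: 0.0266
gripper_force: 35.0
t: 10.57
tool_pos: [0.428, -0.0299, 0.3304]
orientation: [3.141, 0.001, 0.005]
force: [-0.3, -0.1, -2.2]
opening: 0.0266
gripper_force: 35.0
t: 11.4
tool_pos: [0.5274, 0.205, 0.3248]
orientation: [3.141, -0.066, -0.004]
force: [-0.4, -0.2, -2.5]
opening: 0.0264
gripper_force: 35.0
t: 12.23
tool_pos: [0.5323, 0.2129, 0.2134]
orientation: [3.141, -0.07, 0.0]
force: [-0.2, -0.0, -1.2]
opening: 0.0266
gripper_force: 35.0
```

```bash
python3 -m inch '[0,0,-18,0,0,0,0,-36,0,0,0,0,-52,0,0,0,0,-64,0,0,0,0,-72,0,0,0,0,-77,0,0,0,0,-79,0,0,0,0,-81,0,0,0,0,-81,0,0,0,0,-81,0,0]'
```

```text
t: 13.07
tool_pos: [0.5338, 0.2143, 0.1352]
orientation: [-3.14, 0.068, -0.004]
force: [0.2, -1.1, 2.4]
opening: 0.0264
gripper_force: 35.0
```

```bash
python3 -m inch '[0,0,0,0,10,0,0,0,0,30,0,0,0,0,50,0,0,0,0,55,0,0,0,0,55,0,0,15,0,55,0,0,40,0,55,0,0,70,0,55,0,0,90,0,55,0,0,90,0,55]'; python3 -m inch '[8,-18,0,2.5,55,20,-44,0,2.5,55,33,-73,0,2.5,55,47,-102,0,2.5,55,60,-131,0,2.5,55,73,-160,0,2.5,55,86,-189,0,2.5,55,98,-215,0,2.5,55,105,-230,0,2.5,55,107,-234,0,2.5,55]';python3 -m inch '[0,0,0,0,55,0,0,-15,0,55,0,0,-40,0,55,0,0,-70,0,55,0,0,-90,0,55,0,0,-97,0,55,0,0,-97,0,55,0,0,-97,0,55]'
python3 - <<'E'
from h import *
for n in("scene",):
    c=read_camera(n)["image"][40:260,200:450];cv2.imwrite("pics/s4.png",cv2.resize(c,None,fx=2.7,fy=2.7,interpolation=cv2.INTER_CUBIC))
E
```

```text
t: 13.9
tool_pos: [0.5351, 0.2151, 0.2294]
orientation: [-3.138, 0.067, -0.012]
force: [1.0, 0.6, 0.7]
opening: 0.0513
gripper_force: 0.0
t: 14.73
tool_pos: [0.6399, -0.0223, 0.2224]
orientation: [3.141, -0.004, -0.002]
force: [-0.0, 0.9, 0.1]
opening: 0.0508
gripper_force: 0.0
t: 15.4
tool_pos: [0.6397, -0.0186, 0.1274]
orientation: [-3.141, -0.003, -0.0]
force: [0.7, -0.3, 1.7]
opening: 0.0511
gripper_force: 0.0
```

View pics/s4.png

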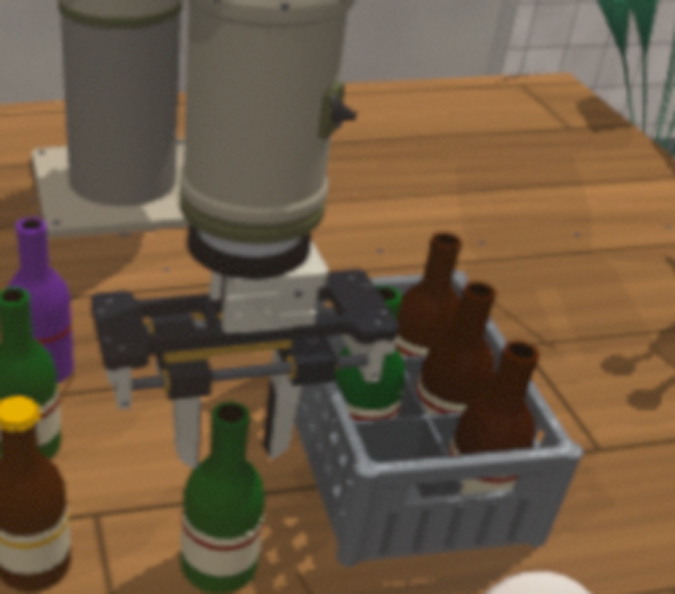

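Three browns now stand in the right-hand row, mouths at (445,243), (480,292) and (520,352). The fingers straddle the green neck at (230,415).

```bash
python3 -m inch '[0,0,0,0,0,0,0,0,0,0,0,0,0,0,0,0,0,0,0,0,0,0,0,0,0,0,0,0,0,0]' 35; python3 -m inch '[0,0,5,0,0,0,0,15,0,0,0,0,35,0,0,0,0,60,0,0,0,0,85,0,0,0,0,110,0,0,0,0,135,0,0,0,0,160,0,0,0,0,185,0,0,0,0,200,0,0]'; python3 -m inch '[-2,8,0,0,0,-5,24,0,0,0,-9,46,0,0,0,-14,70,0,0,0,-19,94,0,-2.5,0,-24,117,0,-2.5,0,-28,136,0,-2.5,0,-31,147,0,-2.5,0,-31,151,0,-2.5,0,-31,151,0,-2.5,0]'; python3 -m inch '[0,0,0,0,0,0,0,0,0,0,0,0,-10,0,0,0,0,-30,0,0,0,0,-52,0,0,0,0,-74,0,0,0,0,-92,0,0,0,0,-112,0,0]';python3 -m inch '[0,0,-18,0,0,0,0,-36,0,0,0,0,-52,0,0,0,0,-64,0,0,0,0,-72,0,0,0,0,-77,0,0,0,0,-79,0,0,0,0,-81,0,0,0,0,-81,0,0,0,0,-81,0,0]'
```

```text
t: 15.95
tool_pos: [0.6401, -0.0201, 0.1274]
orientation: [3.141, 0.0, 0.002]
force: [-0.7, -1.5, 4.1]
opening: 0.0266
gripper_force: 35.0
t: 16.78
tool_pos: [0.6401, -0.0198, 0.3307]
orientation: [3.141, 0.001, 0.005]
force: [0.1, 0.6, -1.9]
opening: 0.0264
gripper_force: 35.0
t: 17.62
tool_pos: [0.6079, 0.1325, 0.3254]
orientation: [3.141, -0.065, -0.003]
force: [-1.0, -0.2, -3.4]
opening: 0.0264
gripper_force: 35.0
t: 18.28
tool_pos: [0.6086, 0.1301, 0.2129]
orientation: [3.141, -0.07, -0.001]
force: [0.5, -0.4, -2.6]
opening: 0.0264
gripper_force: 35.0
t: 19.12
tool_pos: [0.6099, 0.1312, 0.1354]
orientation: [-3.141, 0.068, -0.005]
force: [0.2, -0.3, 2.4]
opening: 0.0262
gripper_force: 35.0
```

```bash
python3 -m inch '[0,0,0,0,10,0,0,0,0,30,0,0,0,0,50,0,0,0,0,55,0,0,0,0,55,0,0,15,0,55,0,0,40,0,55,0,0,70,0,55,0,0,90,0,55,0,0,90,0,55]'; python3 -m inch '[-8,-17,0,2.5,55,-21,-44,0,2.5,55,-36,-75,0,2.5,55,-51,-107,0,2.5,55,-66,-138,0,2.5,55,-81,-170,0,2.5,55,-96,-201,0,2.5,55,-111,-232,0,2.5,55,-124,-260,0,2.5,55,-135,-283,0,2.5,55]';python3 -m inch '[-4,-8,0,0,55,-4,-8,0,0,55,-4,-8,-15,0,55,-4,-8,-40,0,55,-4,-8,-70,0,55,-4,-8,-90,0,55,-4,-8,-97,0,55,-4,-8,-97,0,55,-4,-8,-97,0,55]'
python3 - <<'E'
from h import *
for n in("scene",):
    c=read_camera(n)["image"][40:260,150:440];cv2.imwrite("pics/s5.png",cv2.resize(c,None,fx=2.7,fy=2.7,interpolation=cv2.INTER_CUBIC))
E
```

```text
t: 19.95
tool_pos: [0.6113, 0.1317, 0.2297]
orientation: [-3.139, 0.067, -0.013]
force: [1.2, 0.2, 1.4]
opening: 0.0514
gripper_force: 0.0
t: 20.78
tool_pos: [0.4722, -0.1534, 0.2228]
orientation: [-3.141, 0.0, 0.001]
force: [0.1, -1.0, 0.4]
opening: 0.0509
gripper_force: 0.0
t: 21.53
tool_pos: [0.4702, -0.1591, 0.1271]
orientation: [-3.141, -0.002, -0.0]
force: [-0.1, -0.1, -0.3]
opening: 0.0511
gripper_force: 0.0
```

View pics/s5.png

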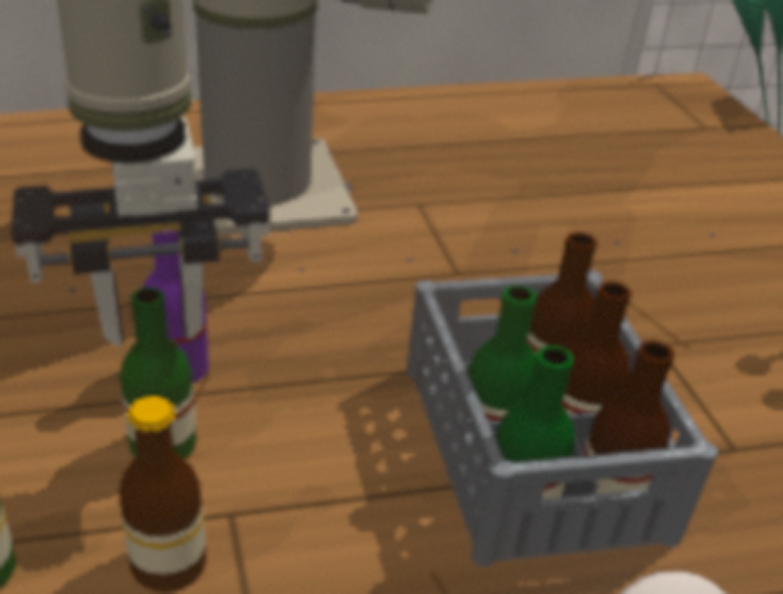

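The green stands in the front of the left row at (553,357), and the fingers straddle the last green neck at (148,297).

```bash
python3 -m inch '[0,0,0,0,0,0,0,0,0,0,0,0,0,0,0,0,0,0,0,0,0,0,0,0,0,0,0,0,0,0]' 35; python3 -m inch '[0,0,5,0,0,0,0,15,0,0,0,0,35,0,0,0,0,60,0,0,0,0,85,0,0,0,0,110,0,0,0,0,135,0,0,0,0,160,0,0,0,0,185,0,0,0,0,200,0,0]'; python3 -m inch '[-1,9,0,0,0,-2,26,0,0,0,-4,54,0,0,0,-6,84,0,0,0,-8,114,0,0,0,-10,144,0,-2.5,0,-12,174,0,-2.5,0,-14,204,0,-2.5,0,-16,234,0,-2.5,0,-18,262,0,-2.5,0]'; python3 -m inch '[-1,20,0,0,0,-2,31,0,0,0,-2,36,0,0,0,-2,36,0,0,0,-2,36,-10,0,0,-2,36,-30,0,0,-2,36,-52,0,0,-2,36,-74,0,0,-2,36,-92,0,0,-2,36,-112,0,0]';python3 -m inch '[0,0,-18,0,0,0,0,-36,0,0,0,0,-52,0,0,0,0,-64,0,0,0,0,-72,0,0,0,0,-77,0,0,0,0,-79,0,0,0,0,-81,0,0,0,0,-81,0,0,0,0,-81,0,0]'
```

```text
t: 22.08
tool_pos: [0.4701, -0.1602, 0.1273]
orientation: [3.141, 0.001, 0.002]
force: [-0.1, -0.2, 3.1]
opening: 0.0264
gripper_force: 35.0
t: 22.92
tool_pos: [0.47, -0.1599, 0.3304]
orientation: [3.14, 0.001, 0.005]
force: [-0.0, 0.9, -2.4]
opening: 0.0266
gripper_force: 35.0
t: 23.75
tool_pos: [0.4503, 0.1043, 0.3253]
orientation: [-3.141, 0.067, 0.003]
force: [-0.0, 0.5, -4.1]
opening: 0.0266
gripper_force: 35.0
t: 24.58
tool_pos: [0.4495, 0.1366, 0.2128]
orientation: [3.14, -0.071, -0.001]
force: [-0.0, 0.5, -2.1]
opening: 0.0265
gripper_force: 35.0
t: 25.42
tool_pos: [0.4509, 0.1382, 0.1353]
orientation: [-3.141, 0.068, -0.005]
force: [-0.5, -1.1, 4.2]
opening: 0.0263
gripper_force: 35.0
```

```bash
python3 -m inch '[0,0,0,0,10,0,0,0,0,30,0,0,0,0,50,0,0,0,0,55,0,0,0,0,55,0,0,15,0,55,0,0,40,0,55,0,0,70,0,55,0,0,90,0,55,0,0,90,0,55]'; python3 -m inch '[0,-20,10,0,55,0,-50,20,0,55,0,-80,20,0,55,0,-110,20,0,55,0,-140,20,0,55,0,-170,20,0,55,0,-200,20,0,55,0,-220,20,0,55,0,-220,20,0,55,0,-220,20,0,55]'
python3 - <<'E'
from h import *
a=read_camera("scene")["image"][90:270,100:430];b=read_camera("top")["image"][90:270,120:450]
cv2.imwrite("pics/fin.png",cv2.resize(np.vstack([a,b]),None,fx=1.66,fy=1.66,interpolation=cv2.INTER_CUBIC))
E
```

```text
t: 26.25
tool_pos: [0.4521, 0.1388, 0.2288]
orientation: [-3.139, 0.067, -0.012]
force: [1.3, 0.1, 1.2]
opening: 0.0512
gripper_force: 0.0
t: 27.08
tool_pos: [0.4493, -0.0824, 0.2427]
orientation: [-3.14, 0.072, 0.002]
force: [0.3, 0.9, -0.1]
opening: 0.0512
gripper_force: 0.0
```

View pics/fin.png

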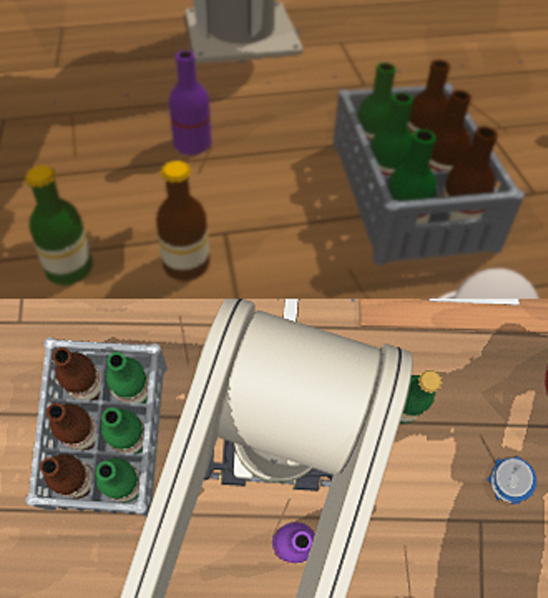

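All six empties stand upright in the crate, browns in one row (mouths at 60,355 / 55,412 / 50,465) and greens in the other. The full bottles at (40,175) and (177,170) have not moved, and the arm is clear.

```bash
python3 -c "
from plant import job
print(job.close_job())"
```

```text
the job is handed in; nothing more can be done
None
```

The job is handed in, no verdict was shown: the last pictures show all four empties upright in the crate in their colour rows, the two bottles already there still in their rows, and both full bottles where they stood.

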